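# Close and lock the carrier storage case

### The job

The carrier storage case on the inspection bench stands open, its lid propped by a locked folding stay. Break the stay by pressing it at the red pad on its knee while the lid is still up, then lower the lid under control, without slamming it, until it is fully shut, and lock it: push the red catch on the lid in and, keeping it in, turn it clockwise past its safety stop to the end of its turn, then let it spring back out. Leave everything standing round the case and the plate in it as they are.

Things in the scene. Friction and masses are not known exactly. Their poses are not given: they have to be found in the camera images.
- case: Grey storage case, 180 mm deep (its own x), 220 mm wide (its own y), 110 mm high, walls 6 mm, open at the top, fixed to the bench. Origin at the centre of its underside; x points from its front (robot side) to its hinge side, y to its left, z up. Turned up to 0.4 rad. The folding stay (two steel links, to the lid's right edge) is outside its right wall (own -y).
- lid_hinge (a point): The lid's hinge line, half-way along it, at the rim of the case's hinge side: 90 mm along x and 110 mm up in the case's frame. Its axes turn with the lid (at lid shut they are the case's axes): -x runs along the lid from the hinge to its free edge, z is the normal of the lid's outer face (the upper face when shut, the face turned away from the robot when open).
- lid_edge (a point): Middle of the lid's free edge, on its outer face: 180 mm from the hinge line. The lid is a slab 180 mm long, 220 mm wide, 14 mm thick (outer face 14 mm from the hinge plane). Open, it stands almost upright with its free edge about 290 mm above the bench; shut, its outer face lies 124 mm above the bench. Same axes as lid_hinge.
- lid (a joint): Lid angle in rad: 0 open as found, held by the stay (2 degrees short of upright), 1.53 fully shut on the rim. The stiff hinge (about 0.55 N m) keeps the lid where it is left, at any angle; 4 to 8 N pushed on its outer face near the free edge lowers it. While the stay is locked it cannot be lowered.
- stay_pad (a point): Centre of the red pad on the stay's knee: a round bar 24 mm in diameter, 36 mm long, axis along the case's y. Locked, it lies about (21, -144, 163) mm in the case's frame. It swings on a steel link, 90 mm long, about a pivot on the right wall at x -40, z 98 mm in the case's frame: pressed from above it goes down and towards the hinge, at first equally; under 10 N does it.
- stay_upper (a joint): Knee angle of the stay in rad: 0 locked (just over centre), 0.14 straight (dead centre), above that broken, and it stays so when let go. It is well broken at 0.5, which is the pad swung about 20 mm, and grows to about 3 as the lid shuts.
- catch_grip (a point): Centre of the catch's red bar grip, on its axis, on the lid's outer face, 135 mm from the hinge line, half-way across. The bar is 48 mm long, 14 mm thick, 25 mm tall, on a black round flange 72 mm in diameter whose outer face lies 12.5 mm below this point and 21 mm from the lid's face. Lid shut: 157 mm above the bench. Its axes: y along the bar, x across it (the way to grip), z out of the lid.
- catch_push (a joint): How far the catch is pushed into the lid, m: 0 out, 0.009 fully in. A spring holds it out: 6 N starts it, 10.5 N at the end.
- catch_turn (a joint): Turn of the catch, rad, clockwise seen from outside the lid; the bar lies across the case (along the case's y) at 0. It starts between 0 and 0.3; a safety stop blocks it at about 0.45 (do not force it) unless the catch is pushed in more than 6.5 mm; past about 1.05 it may spring out again; the end of its turn is 1.45. It turns easily (0.03 N m) and stays where it is left.
- bottle: White bottle with a blue cap, 52 mm in diameter, 150 mm tall, standing close beside the case, left or right. Origin at the centre of its underside, as for all the things below.
- jar: Amber jar with a white cap, 64 mm in diameter, 75 mm tall, standing close beside the case, left or right.
- eyepiece: Black eyepiece, 54 mm in diameter, 95 mm tall, standing close beside the case, left or right.
- cup: White cup, 66 mm in diameter, 85 mm tall, standing close beside the case, left or right.
- carton: White carton, 70 by 90 mm, 45 mm tall, close behind the case, behind the left or the right half of the lid.
- lamp: Signal lamp, fixed: a steel pole 18 mm in diameter on a foot 70 by 70 mm, with a round red, amber and green head 60 mm in diameter between 300 and 405 mm above the bench. It stands 75 to 100 mm behind the open lid, behind its left or its right half, where the carton does not, and leaves no room for a gripper there. Origin at the centre of its foot's underside.
- lens_cap: Black lens cap, 76 mm in diameter, 22 mm tall, lying just in front of the case. (Unlisted: low blue tubs stand along the back of the bench; a tall microscope at its right end and drawers 280 mm tall at its left end, all more than 480 mm to the side of the robot's centre line or beyond 880 mm ahead.)
- stored_plate: Perforated aluminium plate, 100 by 140 by 8 mm, lying in the case, whose padded floor is 25 mm above the bench.
Mind the look-alikes: they are no part of the job. Leave any pink look-alike of the cup alone.

How it is judged:
By the outcome, as a careful person would: the job done as asked, in the order asked, and still so for the second after the job is handed in, with the robot touching nothing.
It also fails if it takes over 67 s, if anything falls off the work surface, if the arm or the gripper's body presses on something with over 40 N, if the wrist force passes 120 N, or if a joint passes its speed limit or range.

### The arm

A 7-joint arm with a two-finger parallel gripper is mounted at the origin on the work surface. World frame = base frame: x ahead of the robot, y to its left, z up, the work surface at z = 0. Lengths are in m, angles in rad, forces in N, time in s.
With the tool pointing down it reaches from about 0.425 to 0.95 m from the base axis. Payload 4.7 kg.
Tool frame: the origin (TCP) lies midway between the tips of the shut fingers; the grasp point (between the pads) lies 19 mm behind it (robot.hold_point_z is the distance from the TCP to the grasp point, in m); z points along the fingers, y is the direction in which the jaws open and shut (so a half turn about z gives the same grasp; the last joint's range is limited). The gripper opens to 87 mm and grips with 3 to 60 N. Pads are 19 mm wide; open, the fingers measure 117 mm over their backs; the gripper's body (75 mm by 190 mm) begins 51 mm behind the grasp point.
Start: joints at [1.299, 0.469, -0.049, 1.532, 0.024, 1.141, -0.082], TCP at [0.162, -0.655, 0.223] pointing down, gripper open.
Joint ranges: [-2.59, 2.59], [-0.33, 1.99], [-1.39, 1.29], [0.1, 2.45], [-1.04, 4.18], [0.21, 1.99], [-2.66, 2.66]. Speed limits (rad/s): [2.57, 2.57, 3.14, 3.14, 3.14, 3.14, 3.14].

### API

Orientations are given as a unit quaternion [w, x, y, z].
In Python, from workcell import get_obs, read_camera, close_job, robot gives the robot as it stands.
- The arm moves only by the tool step_arm, never from a script. Its argument "moves" is one flat list of numbers, 6 for each row, row after row: the shift along the tool's x, y, z scaled (see below), then the turn, a rotation vector about the tool's x, y, z scaled (see below). A call has 1 to 10 rows; each row is the pose to reach, as a shift and turn from the pose commanded when the call began, along the tool's axes at that moment; what a row does not reach only later rows make up. The controller multiplies each number of a shift by 0.5 m and each number of a turn by 0.5 rad. A row lasts 1/10 s, in which the tool goes at most 50 mm and 8.59 degrees, less where a joint would pass 70% of its speed; a pose out of reach is approached as far as the arm can. A call with a number of a shift or a turn outside -1 to 1 is refused whole. A call with a gripper value outside its range is refused whole. "jaw" is the opening, from -1 (shut) to 1 (fully open), set as the call begins (left out, the last holds). The fingers move at their own pace and stop on an object; the grip force is fixed at half the most. Time passes only in rows, so rows that repeat a pose let the fingers close. It gives the time, the measured TCP pose, the force and the opening at its end, in the units of the state.
- get_obs(): the state, without advancing time (a new reading comes with each control period).
- read_camera(name): name is "side" or "top"; returns a dict with "frame" (400x640x3 uint8, blue, green, red), "z_map" (400x640 float32, m along the optical axis (not along the pixel's ray), 0 where there is no reading), "vfov" (degrees; the focal length in pixels is half the picture's height over the tangent of half this angle, whatever the lens; pixels are square), "cx", "cy" (the principal point, pixels), "rvec" (rotation vector, rad) and "tvec" (3), from world to camera coordinates, as OpenCV has them. Camera axes: x right, y down, z forward; pixel columns grow to the right and rows downward; lengths in m; the calibration is good to about 2 mm. A picture is of the moment at which its call begins.
- close_job(): hands the job in, once; it reports no verdict.
The state is a dict: "time": time; "joint_pos": joint angles; "qd": joint speeds; "tau": joint torques, N m; "ee_pos": TCP position; "tcp_rot": TCP orientation; "ft_force": force on the tool from outside, world axes, zero at the start; "ft_torque": the same for the moment, N m; "gripper_width": finger opening in m.
Only numpy, scipy, OpenCV 4.12 (cv2) and the standard library are available. Lean on these libraries where they do the work, as an engineer would, in place of code of your own. Each camera call takes 0.05 s, during which the arm holds its last target. There are 200 camera calls.

## Working session

There is one attempt and no reset: what is moved stays moved. The work goes in short steps, Python scripts to look and compute and a tool call to move; the robot and the scene stay as the last step left them, time stands still between calls to the robot, and variables do not carry over. Pictures are saved under pics/ and viewed, about 8 in all and at most 12, crops included, and the job is handed in when it is done.

Besides the shell and the picture viewer there is one more tool, called after "Call:" by a JSON object that holds its "fn" and its "kwargs", one argument or row to a line. step_arm: Moves the arm, as the interface text tells. Its arguments: {"type":"object","properties":{"moves":{"type":"array"},"jaw":{"type":"number"}},"required":["moves"]}

```bash
ls; mkdir -p pics
cat > h.py <<'E'
import numpy as np, cv2
from scipy.spatial.transform import Rotation as R
from workcell import get_obs, read_camera, close_job, robot
def cam(n):
    c=read_camera(n); h=c["frame"].shape[0]
    c["f"]=h/2/np.tan(np.radians(c["vfov"])/2); c["R"]=cv2.Rodrigues(np.array(c["rvec"],float))[0]; c["t"]=np.array(c["tvec"],float).ravel()
    return c
def pts(c):
    z=c["z_map"]; v,u=np.mgrid[:z.shape[0],:z.shape[1]]
    p=np.stack([(u-c["cx"])/c["f"]*z,(v-c["cy"])/c["f"]*z,z],-1)
    return (p-c["t"])@c["R"]
def ray(c,u,v,h):
    o=-c["R"].T@c["t"]; d=c["R"].T@np.array([(u-c["cx"])/c["f"],(v-c["cy"])/c["f"],1]); return o+d*(h-o[2])/d[2]
E
python3 - <<'E'
from h import *
print(get_obs())
for n in("side","top"):
    c=cam(n); cv2.imwrite(f"pics/{n}0.png",c["frame"]); np.savez(f"{n}0.npz",**{k:np.array(v) for k,v in c.items()})
    print(n,c["f"],c["cx"],c["cy"],-c["R"].T@c["t"],c["R"][2],(c["z_map"]>0).mean())
E
```

```text
pics
{'time': 0.0, 'joint_pos': array([ 1.2991435 ,  0.4694633 , -0.04855964,  1.53369813,  0.02410741,
        1.14099686, -0.08226906]), 'qd': array([-0.00108026, -0.00050261,  0.00069103, -0.00045237, -0.0023094 ,
        0.0002795 , -0.00039245]), 'tau': array([ 2.80744371e-04, -5.07975233e+01, -8.04779911e-02, -2.36150229e+01,
       -6.12271205e-02,  3.78710905e-02,  1.83452030e-04]), 'ee_pos': array([ 0.16209527, -0.65462671,  0.22148282]), 'tcp_rot': array([-9.75750974e-04,  9.92640361e-01,  1.21095554e-01, -1.67127872e-04]), 'ft_force': array([-0.06678964, -0.21950321, -0.98156003]), 'ft_torque': array([-0.02062648, -0.00994434, -0.04553736]), 'gripper_width': 0.08704839366133338}
side 442.8882311092798 317.95287815392436 199.0977367886537 [ 0.16309201 -0.52087457  0.81634738] [ 0.44789566  0.56143666 -0.69582926] 0.99641796875
top 388.12552815802667 322.7017825364824 200.54816017551542 [0.42603162 0.00857661 1.03594052] [ 0.17572586  0.01958585 -0.98424429] 0.99605859375
```

View pics/side0.png

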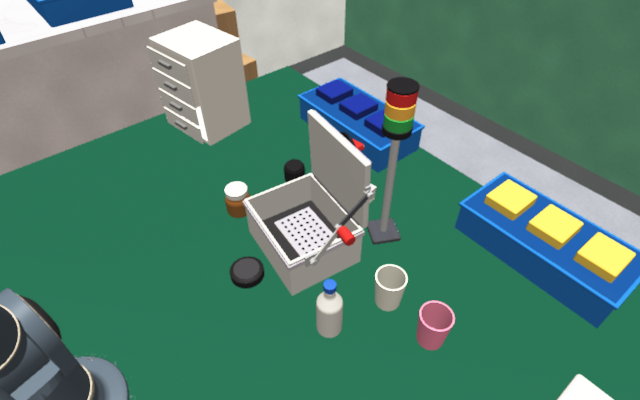

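View pics/top0.png

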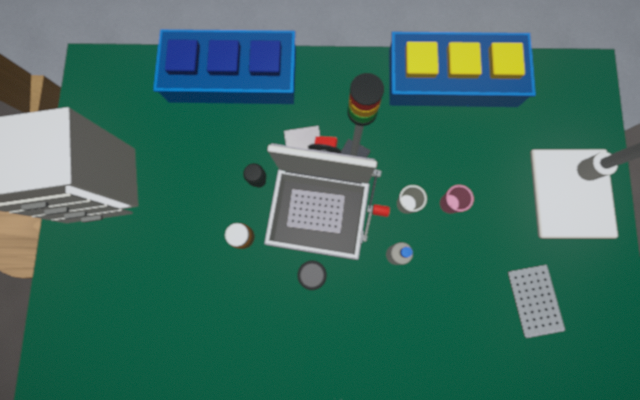

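The pictures show the open case (side: about 300,230; top: 320,215) with the stay and red pad on its right (side 346,236; top 380,211). The bottle and cup are to the right, and the pink look-alike cup lies further right (top 458,198). The jar and eyepiece are to the left, the lens cap in front, the carton behind the left half and the lamp behind the right half.

```bash
cat > m.py <<'E'
from h import *
C={n:dict(np.load(f"{n}0.npz")) for n in("side","top")}
for n,c in C.items():
    P=pts(c); hsv=cv2.cvtColor(c["frame"],cv2.COLOR_BGR2HSV)
    red=(((hsv[...,0]<6)|(hsv[...,0]>174))&(hsv[...,1]>170)&(hsv[...,2]>90)).astype(np.uint8)
    k,l,s,ce=cv2.connectedComponentsWithStats(red)
    for i in range(1,k):
        if s[i,4]>15: q=P[l==i]; print(n,"red",s[i],ce[i].round(1),np.median(q,0).round(4),q.min(0).round(3),q.max(0).round(3))
    m=(abs(P[...,2]-.11)<.004)&(P[...,0]>.4)&(P[...,0]<.85)&(abs(P[...,1])<.3)&(hsv[...,1]<60)
    k,l,s,ce=cv2.connectedComponentsWithStats(m.astype(np.uint8))
    i=1+np.argmax(s[1:,4]); q=P[l==i][:,:2]
    print(n,"rim",len(q),cv2.minAreaRect((q*1000).astype(np.float32)),cv2.boxPoints(cv2.minAreaRect((q*1000).astype(np.float32))).round(0).tolist())
    # lid plane
    m=(P[...,2]>.14)&(P[...,2]<.28)&(P[...,0]>.55)&(P[...,0]<.8)&(abs(P[...,1]-.01)<.14)&(hsv[...,1]<50)&(hsv[...,2]>60)
    q=P[m]; print(n,"lid",len(q), np.percentile(q,[2,50,98],axis=0).round(3).tolist())
    # objects heights clusters
    for z0,nm in((.147,'bottle'),(.075,'jar'),(.095,'eyep'),(.085,'cup'),(.045,'carton'),(.022,'cap'),(.40,'lamp')):
        m=((abs(P[...,2]-z0)<.005)&(P[...,0]>.35)&(P[...,0]<.9)&(abs(P[...,1])<.4)).astype(np.uint8)
        k,l,s,ce=cv2.connectedComponentsWithStats(m)
        print(n,nm,[(np.mean(P[l==i],0).round(3).tolist(),int(s[i,4])) for i in range(1,k) if s[i,4]>40])
E
python3 m.py
```

```text
side red [387  90  31  17 359] [401.   99.1] [ 0.7162 -0.0712  0.3868] [ 0.163 -0.521  0.372] [ 0.751 -0.039  0.816]
side red [353 139  11  11  62] [358.1 144.5] [0.6937 0.004  0.2533] [ 0.684 -0.005  0.055] [0.889 0.22  0.258]
side red [337 226  18  19 200] [345.6 235.3] [ 0.557  -0.1117  0.1702] [ 0.547 -0.126  0.068] [ 0.633 -0.046  0.176]
side rim 677 ((558.99755859375, 31.920852661132812), (236.1641082763672, 182.7760009765625), 81.9010238647461) [[452.0, -72.0], [633.0, -98.0], [666.0, 136.0], [485.0, 162.0]]
side lid 3492 [[0.578, -0.09, 0.143], [0.643, -0.014, 0.216], [0.736, 0.125, 0.277]]
side bottle [([0.648, 0.036, 0.147], 137), ([0.468, -0.168, 0.147], 135)]
side jar [([0.883, 0.325, 0.077], 70), ([0.884, 0.168, 0.077], 83), ([0.648, 0.187, 0.075], 63), ([0.505, 0.237, 0.072], 258), ([0.601, 0.112, 0.075], 266), ([0.883, -0.182, 0.076], 47), ([0.471, 0.008, 0.075], 153), ([0.883, -0.317, 0.076], 157), ([0.575, -0.074, 0.075], 120), ([0.623, -0.185, 0.075], 104), ([0.584, -0.213, 0.076], 81), ([0.628, -0.304, 0.075], 113), ([0.455, -0.182, 0.075], 65), ([0.584, -0.322, 0.
[... 1721 characters left out ...]
9], [0.731, 0.129, 0.277]]
top bottle [([0.469, -0.163, 0.149], 79)]
top jar [([0.619, -0.213, 0.075], 42), ([0.509, 0.241, 0.075], 403)]
top eyep [([0.662, 0.204, 0.095], 285), ([0.468, -0.157, 0.096], 101)]
top cup [([0.891, 0.255, 0.085], 707), ([0.891, -0.275, 0.085], 675), ([0.608, -0.197, 0.085], 143), ([0.61, -0.312, 0.085], 163)]
top carton [([0.889, 0.171, 0.046], 68), ([0.889, 0.319, 0.045], 98), ([0.888, -0.271, 0.045], 159), ([0.775, 0.09, 0.045], 562), ([0.504, 0.224, 0.047], 73)]
top cap [([0.889, 0.235, 0.022], 123), ([0.888, -0.275, 0.022], 156), ([0.551, 0.037, 0.025], 2242), ([0.413, 0.054, 0.023], 666)]
top lamp [([0.745, -0.065, 0.404], 64), ([0.724, -0.048, 0.403], 205)]
```

```bash
cat >> h.py <<'E'
YAW=-0.142; O=np.array([.560,.042,0]); RC=R.from_euler('z',YAW)
def W(p): return O+RC.apply(np.array(p)/1000.)      # case mm -> world m
def ori(tilt=0,spin=0):  # tool y=-case y, z down leaning tilt towards hinge; spin clockwise from above
    s,c=np.sin(tilt),np.cos(tilt)
    return RC*R.from_matrix(np.array([[c,0,s],[0,-1,0],[s,0,-c]]))*R.from_euler('z',spin)
class Cmd:  # chain of moves from a pose
    def __init__(s,p=None,q=None):
        o=get_obs(); s.p=np.array(o["ee_pos"]) if p is None else p
        s.q=R.from_quat(np.roll(o["tcp_rot"],-1)) if q is None else q
    def to(s,pc,rot,lab=""):
        w=W(pc); d=s.q.inv().apply(w-s.p); r=(s.q.inv()*rot).as_rotvec()
        print(lab,w.round(3),(d/.5).round(4).tolist(),(r/.5).round(4).tolist())
def st():
    o=get_obs(); q=R.from_quat(np.roll(o["tcp_rot"],-1)); pc=RC.inv().apply(o["ee_pos"]-O)*1000
    print("t",round(o["time"],2),"case",pc.round(1),"z",RC.inv().apply(q.as_matrix()[:,2]).round(3),"y",RC.inv().apply(q.as_matrix()[:,1]).round(3),"F",o["ft_force"].round(1),"q",o["joint_pos"].round(2),"w",round(o["gripper_width"],4))
E
python3 - <<'E'
from h import *
c=Cmd(); t=np.radians(30)
c.to([-20,-150,290],ori(t))
c.to([-20,-150,290],ori(0),'notilt')
E
```

```text
[ 0.519 -0.104  0.29 ] [0.9577, -0.8984, -0.1353] [-0.2048, 1.035, 0.7509]
notilt [ 0.519 -0.104  0.29 ] [0.9577, -0.8984, -0.1353] [-0.0035, 0.0008, 0.7696]
```

Call:
{"fn": "step_arm", "kwargs": {
  "moves": [0.05, -0.05, -0.16, 0, 0, 0.1, 0.96, -0.9, -0.2, 0, 0, 0.77, 0.96, -0.9, -0.2, 0, 0, 0.77, 0.96, -0.9, -0.2, 0, 0, 0.77, 0.96, -0.9, -0.2, 0, 0, 0.77, 0.96, -0.9, -0.2, 0, 0, 0.77, 0.96, -0.9, -0.2, 0, 0, 0.77, 0.96, -0.9, -0.2, 0, 0, 0.77, 0.96, -0.9, -0.2, 0, 0, 0.77, 0.96, -0.9, -0.2, 0, 0, 0.77],
  "jaw": -1
}}

```text
time: 1.1
ee_pos: [0.4174, -0.2599, 0.3065]
tcp_rot: [0.0, 0.997, -0.071, -0.0]
ft_force: [0.7, -1.1, 0.7]
gripper_width: 0.0151
```

Run:
```python
from h import *
st(); c=Cmd(); t=np.radians(30)
c.to([-20,-150,290],ori(t))
```

```text
t 1.1 case [ -98.5 -319.   306.5] z [-0. -0. -1.] y [-0. -1.  0.] F [ 0.7 -1.1  0.7] q [ 0.7   0.11 -0.25  1.83  0.03  1.21 -1.27] w 0.0151
 [ 0.519 -0.104  0.29 ] [0.1568, -0.3381, 0.0329] [0.0007, 1.0475, -0.0005]
```

Call:
{"fn": "step_arm", "kwargs": {
  "moves": [0.157, -0.338, 0.033, 0, 1.0, 0, 0.157, -0.338, 0.033, 0, 1.0, 0, 0.157, -0.338, 0.033, 0, 1.0, 0, 0.157, -0.338, 0.033, 0, 1.0, 0, 0.157, -0.338, 0.033, 0, 1.0, 0, 0.157, -0.338, 0.033, 0, 1.0, 0, 0.157, -0.338, 0.033, 0, 1.0, 0]
}}

```text
time: 1.8
ee_pos: [0.5185, -0.107, 0.29]
tcp_rot: [0.018, 0.966, -0.07, 0.247]
ft_force: [0.3, 0.1, 0.5]
gripper_width: 0.0008
```

Run:
```python
from h import *
st(); c=Cmd(); t=c_=.5
off=np.array([-np.sin(t),0,np.cos(t)])
for phi,g in ((46.8,42),(46.8,20),(46.8,12),(42,11),(38,11),(34,11),(30,11),(27,11),(24,11)):
    a=np.radians(phi); p=np.array([-40+90*np.cos(a),-150,98+90*np.sin(a)])+g*off
    c.to(p,ori(t),f"{phi} {g} {p.round(0)}")
k=cam("side"); cv2.imwrite("pics/side1.png",cv2.resize(k["frame"][120:340,220:500],None,fx=2.5,fy=2.5))
```

```text
t 1.8 case [ -20.  -153.4  290. ] z [ 0.479 -0.001 -0.878] y [-0.002 -1.     0.   ] F [0.3 0.1 0.5] q [ 0.57 -0.04 -0.43  2.11 -0.02  0.57 -1.57] w 0.0008
46.8 42 [   1. -150.  200.] [ 0.54  -0.107  0.2  ] [-0.0482, -0.0068, 0.1778] [0.0022, 0.0005, -0.0037]
46.8 20 [  12. -150.  181.] [ 0.551 -0.108  0.181] [-0.0482, -0.0069, 0.2218] [0.0022, 0.0005, -0.0037]
46.8 12 [  16. -150.  174.] [ 0.554 -0.109  0.174] [-0.0482, -0.0069, 0.2378] [0.0022, 0.0005, -0.0037]
42 11 [  22. -150.  168.] [ 0.56  -0.11   0.168] [-0.0441, -0.0069, 0.2543] [0.0022, 0.0005, -0.0037]
38 11 [  26. -150.  163.] [ 0.564 -0.11   0.163] [-0.0416, -0.0069, 0.2666] [0.0022, 0.0005, -0.0037]
34 11 [  29. -150.  158.] [ 0.568 -0.111  0.158] [-0.04, -0.0069, 0.2791] [0.0022, 0.0005, -0.0037]
30 11 [  33. -150.  153.] [ 0.571 -0.111  0.153] [-0.0393, -0.0069, 0.2916] [0.0022, 0.0005, -0.0037]
27 11 [  35. -150.  149.] [ 0.573 -0.111  0.149] [-0.0393, -0.007, 0.301] [0.0022, 0.0005, -0.0037]
24 11 [  37. -150.  144.] [ 0.575 -0.112  0.144] [-0.0398, -0.007, 0.3105] [0.0022, 0.0005, -0.0037]
```

View pics/side1.png

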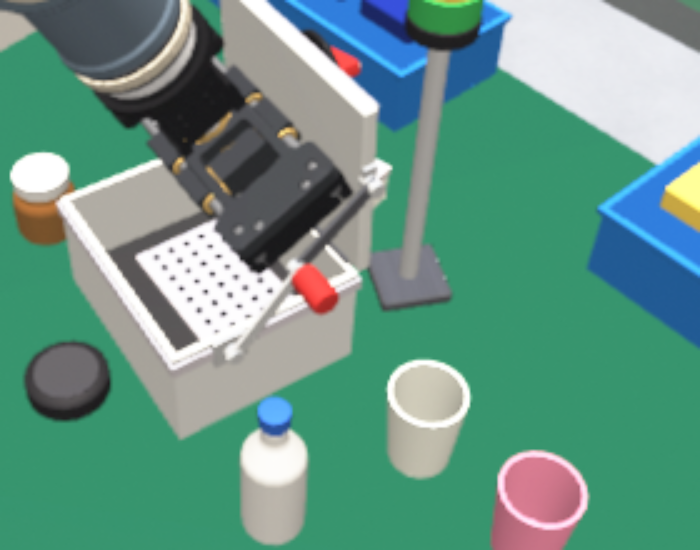

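The crop shows the stay still locked. The red pad (315,288) sits outboard of the links, with the gripper above and in front of it and nothing in the way. Now descending.

Call:
{"fn": "step_arm", "kwargs": {
  "moves": [-0.048, 0, 0.08, 0, 0, 0, -0.048, 0, 0.16, 0, 0, 0, -0.048, 0, 0.2, 0, 0, 0, -0.048, 0, 0.222, 0, 0, 0, -0.048, 0, 0.222, 0, 0, 0]
}}

```text
time: 2.35
ee_pos: [0.55, -0.1116, 0.1791]
tcp_rot: [0.017, 0.967, -0.07, 0.245]
ft_force: [-0.6, -0.5, 0.2]
gripper_width: 0.0009
```

```bash
python3 -c "from h import *; st()"
```

```text
t 2.35 case [  11.9 -153.4  179.1] z [ 0.476 -0.001 -0.879] y [-0.002 -1.    -0.   ] F [-0.6 -0.5  0.2] q [ 0.48  0.17 -0.4   2.19  0.28  0.31 -1.86] w 0.0009
```

Call:
{"fn": "step_arm", "kwargs": {
  "moves": [0, 0, 0, 0, -0.2, 0, 0.004, 0, 0.012, 0, -0.4, 0, 0.008, 0, 0.022, 0, -0.4, 0, 0.01, 0, 0.032, 0, -0.4, 0, 0.012, 0, 0.042, 0, -0.4, 0, 0.014, 0, 0.05, 0, -0.4, 0, 0.014, 0, 0.058, 0, -0.4, 0]
}}

```text
time: 3.05
ee_pos: [0.5737, -0.114, 0.1622]
tcp_rot: [0.011, 0.985, -0.07, 0.155]
ft_force: [3.9, -0.2, 8.9]
gripper_width: 0.0003
```

```bash
python3 -c "from h import *; st()"
```

```text
t 3.05 case [  35.6 -152.5  162.2] z [ 0.306 -0.001 -0.952] y [-0.001 -1.     0.   ] F [ 3.9 -0.2  8.9] q [ 0.48  0.29 -0.42  2.03  0.25  0.55 -1.82] w 0.0003
```

Run:
```python
from h import *
for n in("side","top"):
    c=cam(n); P=pts(c); hsv=cv2.cvtColor(c["frame"],cv2.COLOR_BGR2HSV)
    red=(((hsv[...,0]<6)|(hsv[...,0]>174))&(hsv[...,1]>150)&(hsv[...,2]>60)).astype(np.uint8)
    k,l,s,ce=cv2.connectedComponentsWithStats(red)
    for i in range(1,k):
        if s[i,4]>8: q=RC.inv().apply(P[l==i]-O)*1000; print(n,s[i],np.median(q,0).round(0))
    if n=="side": cv2.imwrite("pics/side2.png",cv2.resize(c["frame"][120:320,230:430],None,fx=3,fy=3))
```

```text
side [386  89  32  18 369] [170. -89. 387.]
side [351 139  12  12  69] [135. -19. 255.]
top [351  97  28  13  89] [164. -65. 390.]
top [315 138  22  11 179] [132.  -5. 257.]
```

View pics/side2.png

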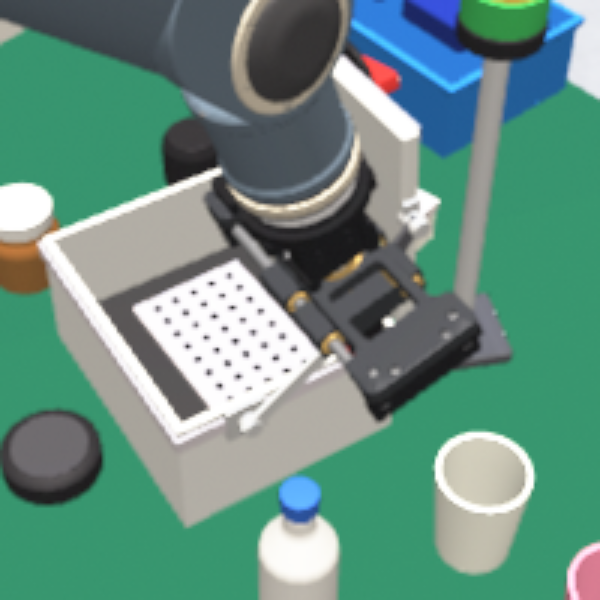

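The crop shows that the front link (250,425 to 335,352) has swung clearly lower than when locked. The knee is breaking and the lid is still up, so I'll press a little further and then lift.

Call:
{"fn": "step_arm", "kwargs": {
  "moves": [0.004, 0, 0.01, 0, 0, 0, 0.006, 0, 0.018, 0, 0, 0, 0.008, 0, 0.024, 0, 0, 0, 0.008, 0, 0.024, 0, 0, 0]
}}

```text
time: 3.55
ee_pos: [0.5805, -0.1149, 0.1516]
tcp_rot: [0.011, 0.985, -0.07, 0.154]
ft_force: [2.8, -0.3, 5.8]
gripper_width: 0.0005
```

```bash
python3 -c "from h import *; st()"
```

```text
t 3.55 case [  42.4 -152.4  151.6] z [ 0.305 -0.    -0.952] y [-0.001 -1.     0.   ] F [ 2.8 -0.3  5.8] q [ 0.46  0.31 -0.41  2.02  0.27  0.54 -1.84] w 0.0005
```

Back off along the tool, then up, checking the pad.

Call:
{"fn": "step_arm", "kwargs": {
  "moves": [-0.02, 0, -0.05, 0, 0, 0, -0.04, 0, -0.14, 0, 0, 0, -0.04, 0, -0.24, 0, 0, 0, -0.04, 0, -0.34, 0, 0, 0, -0.04, 0, -0.44, 0, 0, 0, -0.04, 0, -0.48, 0, 0, 0, -0.04, 0, -0.48, 0, 0, 0]
}}

```text
time: 4.25
ee_pos: [0.4886, -0.1019, 0.3757]
tcp_rot: [0.013, 0.986, -0.071, 0.153]
ft_force: [0.4, 0.5, -0.8]
gripper_width: 0.0005
```

Run:
```python
from h import *
st()
for n in("side","top"):
    c=cam(n); P=pts(c); hsv=cv2.cvtColor(c["frame"],cv2.COLOR_BGR2HSV)
    red=(((hsv[...,0]<6)|(hsv[...,0]>174))&(hsv[...,1]>150)&(hsv[...,2]>60)).astype(np.uint8)
    k,l,s,ce=cv2.connectedComponentsWithStats(red)
    for i in range(1,k):
        if s[i,4]>8: q=RC.inv().apply(P[l==i]-O)*1000; print(n,s[i],np.median(q,0).round(0))
    m=RC.inv().apply(P.reshape(-1,3)-O).reshape(P.shape)*1000
    k=(m[...,2]>255)&(m[...,2]<298)&(abs(m[...,1]-60)<45)&(m[...,0]>50)&(m[...,0]<120)
    if k.sum(): print(n,"lid edge z99",np.percentile(m[k],[5,50,99],axis=0).round(0))
c=Cmd(); c.to([126,80,380],ori(0)); c.to([70,80,400],ori(0))
```

```text
t 4.25 case [ -50.3 -152.6  375.7] z [ 0.304 -0.003 -0.953] y [-0.002 -1.     0.003] F [ 0.4  0.5 -0.8] q [ 0.63 -0.08 -0.48  1.89 -0.04  1.01 -1.55] w 0.0005
side [386  89  32  18 370] [170. -89. 387.]
side [352 143   6   9  31] [123. -24. 258.]
side [345 231  17  18 193] [  37. -152.  145.]
top [351  97  27  12  83] [164. -65. 391.]
top [314 143  22  12 207] [118.  -4. 259.]
top [373 199  16  11 141] [  40. -146.  149.]
top lid edge z99 [[ 66.  18. 264.]
 [ 72.  56. 289.]
 [102. 104. 292.]]
 [0.696 0.103 0.38 ] [0.344, -0.4654, 0.0876] [0.0024, -0.6004, -0.0023]
 [0.641 0.111 0.4  ] [0.2488, -0.4652, 0.0162] [0.0024, -0.6004, -0.0023]
```

The pad has swung about 33 mm (case 40,-146,149), so the stay is broken, and the lid is still up. Next I go over behind the left half of the lid.

Call:
{"fn": "step_arm", "kwargs": {
  "moves": [0.249, -0.465, 0.016, 0, -0.6, 0, 0.249, -0.465, 0.016, 0, -0.6, 0, 0.249, -0.465, 0.016, 0, -0.6, 0, 0.249, -0.465, 0.016, 0, -0.6, 0, 0.249, -0.465, 0.016, 0, -0.6, 0, 0.249, -0.465, 0.016, 0, -0.6, 0, 0.344, -0.465, 0.088, 0, -0.6, 0, 0.344, -0.465, 0.088, 0, -0.6, 0, 0.344, -0.465, 0.088, 0, -0.6, 0]
}}

```text
time: 5.25
ee_pos: [0.6973, 0.1019, 0.3758]
tcp_rot: [0.001, 0.997, -0.072, -0.003]
ft_force: [0.5, -0.2, 0.4]
gripper_width: 0.0004
```

Run:
```python
from h import *
st(); c=Cmd()
c.to([118,80,275],ori(0))
```

```text
t 5.25 case [127.4  78.8 375.8] z [-0.007 -0.002 -1.   ] y [-0.002 -1.     0.002] F [ 0.5 -0.2  0.4] q [ 0.17  0.52 -0.63  1.19  0.29  1.53 -2.13] w 0.0004
 [0.688 0.104 0.275] [-0.0175, -0.0029, 0.2017] [0.0047, 0.0133, -0.004]
```

Call:
{"fn": "step_arm", "kwargs": {
  "moves": [-0.017, 0, 0.08, 0, 0, 0, -0.017, 0, 0.16, 0, 0, 0, -0.017, 0, 0.222, 0, 0, 0, -0.017, 0, 0.222, 0, 0, 0]
}}

```text
time: 5.65
ee_pos: [0.6847, 0.1032, 0.265]
tcp_rot: [0.002, 0.997, -0.071, -0.005]
ft_force: [-0.1, -0.0, 0.2]
gripper_width: 0.0003
```

Run:
```python
from h import *
st(); c=Cmd(); r=155
for al in (1.46,1.38,1.3,1.22,1.14,1.06,.98,.9,.82,.74,.66,.58,.5,.42,.34,.26,.18,.1,.05,0):
    s,co=np.sin(al),np.cos(al)
    p=[90-r*co+14*s+9.5,80,110+r*s+14*co]; c.to(p,ori(0),f"{al} {np.round(p)}")
```

```text
t 5.65 case [114.8  78.2 265. ] z [-0.009 -0.004 -1.   ] y [ 0.    -1.     0.004] F [-0.1 -0.   0.2] q [ 0.19  0.55 -0.62  1.4   0.32  1.31 -2.17] w 0.0003
1.46 [ 96.  80. 266.] [0.667 0.108 0.266] [-0.0371, -0.0036, -0.001] [0.0087, 0.0181, 0.0001]
1.38 [ 84.  80. 265.] [0.654 0.109 0.265] [-0.062, -0.0036, 0.0008] [0.0087, 0.0181, 0.0001]
1.3 [ 72.  80. 263.] [0.642 0.111 0.263] [-0.0866, -0.0036, 0.0045] [0.0087, 0.0181, 0.0001]
1.22 [ 59.  80. 260.] [0.63  0.113 0.26 ] [-0.1108, -0.0036, 0.0102] [0.0087, 0.0181, 0.0001]
1.14 [ 47.  80. 257.] [0.618 0.114 0.257] [-0.1345, -0.0036, 0.0177] [0.0087, 0.0181, 0.0001]
1.06 [ 36.  80. 252.] [0.607 0.116 0.252] [-0.1575, -0.0037, 0.0272] [0.0087, 0.0181, 0.0001]
0.98 [ 25.  80. 247.] [0.596 0.118 0.247] [-0.1797, -0.0037, 0.0385] [0.0087, 0.0181, 0.0001]
0.9 [ 14.  80. 240.] [0.585 0.119 0.24 ] [-0.201, -0.0038, 0.0515] [0.0087, 0.0181, 0.0001]
0.82 [  4.  80. 233.] [0.575 0.121 0.233] [-0.2211, -0.0039, 0.0661] [0.0087, 0.0181, 0.0001]
0.74 [ -6.  80. 225.] [0.566 0.122 0.225] [-0.24, -0.0039, 0.0824] [0.0087, 0.0181, 0.0001]
0.66 [-14.
[... 217 characters left out ...]
0.288, -0.0042, 0.1393] [0.0087, 0.0181, 0.0001]
0.42 [-36.  80. 186.] [0.535 0.126 0.186] [-0.3009, -0.0043, 0.1607] [0.0087, 0.0181, 0.0001]
0.34 [-42.  80. 175.] [0.53  0.127 0.175] [-0.3119, -0.0044, 0.1829] [0.0087, 0.0181, 0.0001]
0.26 [-47.  80. 163.] [0.525 0.128 0.163] [-0.3212, -0.0045, 0.2061] [0.0087, 0.0181, 0.0001]
0.18 [-50.  80. 152.] [0.521 0.128 0.152] [-0.3286, -0.0046, 0.2298] [0.0087, 0.0181, 0.0001]
0.1 [-53.  80. 139.] [0.519 0.129 0.139] [-0.334, -0.0047, 0.2541] [0.0087, 0.0181, 0.0001]
0.05 [-55.  80. 132.] [0.517 0.129 0.132] [-0.3365, -0.0047, 0.2695] [0.0087, 0.0181, 0.0001]
0 [-56.  80. 124.] [0.516 0.129 0.124] [-0.3381, -0.0048, 0.285] [0.0087, 0.0181, 0.0001]
```

Call:
{"fn": "step_arm", "kwargs": {
  "moves": [-0.037, 0, 0, 0, 0, 0, -0.05, 0, 0, 0, 0, 0, -0.062, 0, 0.001, 0, 0, 0, -0.074, 0, 0.003, 0, 0, 0, -0.087, 0, 0.005, 0, 0, 0, -0.099, 0, 0.007, 0, 0, 0, -0.111, 0, 0.01, 0, 0, 0, -0.123, 0, 0.014, 0, 0, 0, -0.1345, 0, 0.018, 0, 0, 0, -0.1345, 0, 0.018, 0, 0, 0]
}}

```text
time: 6.65
ee_pos: [0.6203, 0.1146, 0.2601]
tcp_rot: [0.0, 0.998, -0.071, -0.001]
ft_force: [1.2, 1.1, 1.5]
gripper_width: 0.0003
```

```bash
cat > p.py <<'E'
from h import *
import sys
st(); c=Cmd(); r=155
for al in map(float,sys.argv[1:]):
    s,co=np.sin(al),np.cos(al)
    p=[90-r*co+14*s+9.5,80,110+r*s+14*co]; c.to(p,ori(0),f"{al} {np.round(p)}")
E
python3 p.py 1.06 .98 .9 .82 .74 .66 .58
```

```text
t 6.65 case [ 49.4  80.4 260.1] z [-0.002 -0.001 -1.   ] y [ 0.001 -1.     0.001] F [1.2 1.1 1.5] q [ 0.22  0.45 -0.65  1.57  0.28  1.23 -2.2 ] w 0.0003
1.06 [ 36.  80. 252.] [0.607 0.116 0.252] [-0.0268, 0.0008, 0.0162] [0.0022, 0.0049, 0.0015]
0.98 [ 25.  80. 247.] [0.596 0.118 0.247] [-0.0491, 0.0007, 0.0274] [0.0022, 0.0049, 0.0015]
0.9 [ 14.  80. 240.] [0.585 0.119 0.24 ] [-0.0704, 0.0007, 0.0402] [0.0022, 0.0049, 0.0015]
0.82 [  4.  80. 233.] [0.575 0.121 0.233] [-0.0906, 0.0007, 0.0547] [0.0022, 0.0049, 0.0015]
0.74 [ -6.  80. 225.] [0.566 0.122 0.225] [-0.1096, 0.0007, 0.0708] [0.0022, 0.0049, 0.0015]
0.66 [-14.  80. 216.] [0.557 0.123 0.216] [-0.1273, 0.0006, 0.0884] [0.0022, 0.0049, 0.0015]
0.58 [-22.  80. 207.] [0.549 0.124 0.207] [-0.1435, 0.0006, 0.1073] [0.0022, 0.0049, 0.0015]
```

Call:
{"fn": "step_arm", "kwargs": {
  "moves": [-0.014, 0, 0.008, 0, 0, 0, -0.027, 0, 0.016, 0, 0, 0, -0.038, 0, 0.022, 0, 0, 0, -0.049, 0, 0.028, 0, 0, 0, -0.06, 0, 0.034, 0, 0, 0, -0.07, 0, 0.041, 0, 0, 0, -0.08, 0, 0.048, 0, 0, 0, -0.09, 0, 0.055, 0, 0, 0, -0.1, 0, 0.063, 0, 0, 0, -0.11, 0, 0.072, 0, 0, 0]
}}

```text
time: 7.65
ee_pos: [0.5669, 0.1221, 0.2243]
tcp_rot: [0.0, 0.997, -0.071, -0.0]
ft_force: [0.5, -0.5, 3.1]
gripper_width: 0.0005
```

```bash
python3 p.py .66 .58 .5 .42 .34 .26 .18 .1 .05 0;  python3 - <<'E'
from h import *
c=cam("top"); cv2.imwrite("pics/top3.png",cv2.resize(c["frame"][80:330,200:480],None,fx=2.5,fy=2.5))
E
```

```text
t 7.65 case [ -4.5  80.3 224.3] z [-0. -0. -1.] y [-0. -1.  0.] F [ 0.5 -0.5  3.1] q [ 0.23  0.39 -0.67  1.73  0.27  1.11 -2.24] w 0.0005
0.66 [-14.  80. 216.] [0.557 0.123 0.216] [-0.0197, 0.0005, 0.0164] [0.0008, 0.0008, -0.0005]
0.58 [-22.  80. 207.] [0.549 0.124 0.207] [-0.0359, 0.0005, 0.0353] [0.0008, 0.0008, -0.0005]
0.5 [-30.  80. 197.] [0.542 0.125 0.197] [-0.0506, 0.0005, 0.0554] [0.0008, 0.0008, -0.0005]
0.42 [-36.  80. 186.] [0.535 0.126 0.186] [-0.0636, 0.0005, 0.0766] [0.0008, 0.0008, -0.0005]
0.34 [-42.  80. 175.] [0.53  0.127 0.175] [-0.0749, 0.0005, 0.0988] [0.0008, 0.0008, -0.0005]
0.26 [-47.  80. 163.] [0.525 0.128 0.163] [-0.0843, 0.0005, 0.1218] [0.0008, 0.0008, -0.0005]
0.18 [-50.  80. 152.] [0.521 0.128 0.152] [-0.0919, 0.0005, 0.1456] [0.0008, 0.0008, -0.0005]
0.1 [-53.  80. 139.] [0.519 0.129 0.139] [-0.0976, 0.0005, 0.1698] [0.0008, 0.0008, -0.0005]
0.05 [-55.  80. 132.] [0.517 0.129 0.132] [-0.1001, 0.0005, 0.1851] [0.0008, 0.0008, -0.0005]
0.0 [-56.  80. 124.] [0.516 0.129 0.124] [-0.1019, 0.0005, 0.2006] [0.0008, 0.0008, -0.0005]
```

View pics/top3.png

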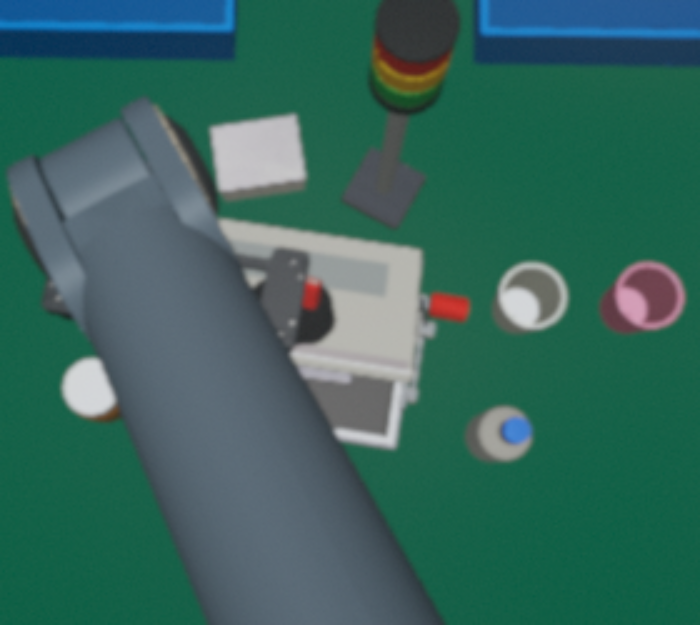

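The top crop shows the lid about half down and tracking as planned. The gripper body is clear above the catch (310,295) and nothing else has moved.

Call:
{"fn": "step_arm", "kwargs": {
  "moves": [-0.01, 0, 0.008, 0, 0, 0, -0.02, 0, 0.016, 0, 0, 0, -0.028, 0, 0.026, 0, 0, 0, -0.036, 0, 0.035, 0, 0, 0, -0.043, 0, 0.045, 0, 0, 0, -0.05, 0, 0.055, 0, 0, 0, -0.057, 0, 0.066, 0, 0, 0, -0.063, 0, 0.076, 0, 0, 0, -0.069, 0, 0.087, 0, 0, 0, -0.075, 0, 0.098, 0, 0, 0]
}}

```text
time: 8.7
ee_pos: [0.53, 0.1277, 0.1753]
tcp_rot: [-0.0, 0.997, -0.071, -0.0]
ft_force: [0.1, -0.2, 0.7]
gripper_width: 0.0002
```

```bash
python3 p.py .3 .26 .18 .1 .05 0
```

```text
t 8.7 case [-41.9  80.6 175.3] z [-0.  0. -1.] y [-0. -1. -0.] F [ 0.1 -0.2  0.7] q [ 0.22  0.39 -0.67  1.87  0.28  0.99 -2.29] w 0.0002
0.3 [-44.  80. 169.] [0.527 0.127 0.169] [-0.0051, 0.0012, 0.0123] [-0.0002, 0.0006, -0.0003]
0.26 [-47.  80. 163.] [0.525 0.128 0.163] [-0.0096, 0.0012, 0.0239] [-0.0002, 0.0006, -0.0003]
0.18 [-50.  80. 152.] [0.521 0.128 0.152] [-0.0172, 0.0012, 0.0476] [-0.0002, 0.0006, -0.0003]
0.1 [-53.  80. 139.] [0.519 0.129 0.139] [-0.0229, 0.0012, 0.0718] [-0.0002, 0.0006, -0.0003]
0.05 [-55.  80. 132.] [0.517 0.129 0.132] [-0.0254, 0.0012, 0.0872] [-0.0002, 0.0006, -0.0003]
0.0 [-56.  80. 124.] [0.516 0.129 0.124] [-0.0272, 0.0012, 0.1027] [-0.0002, 0.0006, -0.0003]
```

Call:
{"fn": "step_arm", "kwargs": {
  "moves": [-0.005, 0, 0.012, 0, 0, 0, -0.01, 0, 0.024, 0, 0, 0, -0.013, 0, 0.034, 0, 0, 0, -0.017, 0, 0.044, 0, 0, 0, -0.019, 0, 0.054, 0, 0, 0, -0.021, 0, 0.063, 0, 0, 0, -0.023, 0, 0.071, 0, 0, 0, -0.024, 0, 0.078, 0, 0, 0, -0.025, 0, 0.084, 0, 0, 0, -0.025, 0, 0.088, 0, 0, 0]
}}

```text
time: 9.7
ee_pos: [0.5179, 0.1292, 0.1315]
tcp_rot: [0.0, 0.997, -0.071, -0.0]
ft_force: [-0.4, -0.4, -0.2]
gripper_width: 0.0007
```

```bash
python3 p.py .03 0
```

```text
t 9.7 case [-54.   80.4 131.5] z [-0. -0. -1.] y [-0. -1.  0.] F [-0.4 -0.4 -0.2] q [ 0.19  0.42 -0.65  1.93  0.33  0.89 -2.34] w 0.0007
0.03 [-55.  80. 129.] [0.517 0.129 0.129] [-0.002, 0.0007, 0.0057] [0.0003, 0.0005, -0.0006]
0.0 [-56.  80. 124.] [0.516 0.129 0.124] [-0.003, 0.0007, 0.015] [0.0003, 0.0005, -0.0006]
```

Call:
{"fn": "step_arm", "kwargs": {
  "moves": [0, 0, 0.003, 0, 0, 0, 0, 0, 0.006, 0, 0, 0, 0, 0, 0.009, 0, 0, 0, 0, 0, 0.012, 0, 0, 0, 0, 0, 0.015, 0, 0, 0, 0, 0, 0.018, 0, 0, 0, 0, 0, 0.021, 0, 0, 0, 0, 0, 0.021, 0, 0, 0]
}}

```text
time: 10.5
ee_pos: [0.5182, 0.1293, 0.1242]
tcp_rot: [0.001, 0.997, -0.071, 0.0]
ft_force: [-6.9, -2.6, 20.2]
gripper_width: 0.0005
```

```bash
python3 p.py 0
```

```text
t 10.5 case [-53.8  80.5 124.2] z [ 0.001 -0.002 -1.   ] y [-0.    -1.     0.002] F [-6.9 -2.6 20.2] q [ 0.19  0.43 -0.65  1.94  0.34  0.88 -2.35] w 0.0005
0.0 [-56.  80. 124.] [0.516 0.129 0.124] [-0.0034, 0.001, 0.0004] [0.0044, -0.002, -0.0009]
```

The lid is shut: the tip sits at 124.2 mm with 20 N on the rim. Now I lift clear, turn back 90° and look at the catch.

Run:
```python
from h import *
c=Cmd(); c.to([-60,130,330],ori(0,-np.pi/2+.15))
```

```text
[0.519 0.179 0.33 ] [-0.0121, -0.0981, -0.4118] [0.0051, 0.0015, -2.8425]
```

Call:
{"fn": "step_arm", "kwargs": {
  "moves": [0, 0, -0.08, 0, 0, 0, 0, 0, -0.18, 0, 0, 0, 0, -0.05, -0.28, 0, 0, -0.3, 0, -0.1, -0.38, 0, 0, -0.6, 0, -0.1, -0.41, 0, 0, -0.9, 0, -0.1, -0.41, 0, 0, -1, 0, -0.1, -0.41, 0, 0, -1],
  "jaw": 0
}}

```text
time: 11.2
ee_pos: [0.5252, 0.1792, 0.327]
tcp_rot: [0.0, 0.984, 0.178, 0.001]
ft_force: [-0.3, 0.4, -0.0]
gripper_width: 0.0418
```

Call:
{"fn": "step_arm", "kwargs": {
  "moves": [0, 0, 0, 0, 0, -0.3, 0, 0, 0, 0, 0, -0.6, 0, 0, 0, 0, 0, -0.9, 0, 0, 0, 0, 0, -0.95, 0, 0, 0, 0, 0, -0.95]
}}

```text
time: 11.7
ee_pos: [0.5249, 0.1782, 0.3255]
tcp_rot: [-0.0, 0.915, 0.403, -0.001]
ft_force: [-0.4, 0.5, -0.9]
gripper_width: 0.0436
```

Call:
{"fn": "step_arm", "kwargs": {
  "moves": [0, 0, 0, 0, 0, -0.3, 0, 0, 0, 0, 0, -0.6, 0, 0, 0, 0, 0, -0.9, 0, 0, 0, 0, 0, -0.9]
}}

```text
time: 12.1
ee_pos: [0.525, 0.1786, 0.3259]
tcp_rot: [-0.0, 0.802, 0.597, -0.0]
ft_force: [0.2, -0.1, -0.1]
gripper_width: 0.0434
```

Run:
```python
from h import *
st()
for n in("side","top"):
    c=cam(n); P=pts(c); m=RC.inv().apply(P.reshape(-1,3)-O).reshape(P.shape)*1000; hsv=cv2.cvtColor(c["frame"],cv2.COLOR_BGR2HSV)
    red=(((hsv[...,0]<6)|(hsv[...,0]>174))&(hsv[...,1]>150)&(hsv[...,2]>60)).astype(np.uint8)
    k,l,s,ce=cv2.connectedComponentsWithStats(red)
    for i in range(1,k):
        if s[i,4]>8:
            q=m[l==i]; print(n,s[i],np.median(q,0).round(0))
            if abs(np.median(q[:,1]))<40:
                t=np.array([RC.inv().apply(ray(c,u,v,.1695)-O)[:2]*1000 for v,u in np.argwhere((l==i)&(m[...,2]>163))],np.float32); a=cv2.minAreaRect(t); b=cv2.boxPoints(a); print("  top rect",a,b.round(0).tolist(),len(t),np.median(q[q[:,2]>160][:,2]))
    k=(abs(m[...,0])<85)&(abs(m[...,1])<105)&(hsv[...,1]<60)&(hsv[...,2]>120)&(abs(m[...,2]-124)<20); print("lid z",np.percentile(m[k][:,2],[10,50,90]).round(1))
    cv2.imwrite(f"pics/{n}4.png",cv2.resize(c["frame"][100:340,180:500],None,fx=2.5,fy=2.5))
```

```text
t 12.1 case [-54.  130.2 325.9] z [-0.001 -0.    -1.   ] y [ 0.989 -0.148 -0.001] F [ 0.2 -0.1 -0.1] q [ 0.38  0.35 -1.02  1.64  0.3   1.33 -0.97] w 0.0434
side [386  89  32  18 369] [170. -90. 387.]
side [277 195  11  23 141] [-48. -13. 165.]
  top rect ((-47.365543365478516, -8.470939636230469), (49.43256378173828, 13.902587890625), 73.92072296142578) [[-61.0, -30.0], [-48.0, -34.0], [-34.0, 13.0], [-47.0, 17.0]] 87 166.91751452739197
side [338 264  17  18 179] [  25. -151.   46.]
lid z [120.1 122.  124. ]
top [351  97  28  13  83] [164. -65. 390.]
top [369 211  13   9 102] [  27. -146.   49.]
top [304 223  12   9  58] [-41.   8. 170.]
  top rect ((-41.33393859863281, 7.99077033996582), (25.186975479125977, 12.045613288879395), 72.95612335205078) [[-51.0, -2.0], [-39.0, -6.0], [-32.0, 18.0], [-43.0, 22.0]] 58 170.2335134886169
lid z [122.8 125.  127.5]
```

View pics/side4.png

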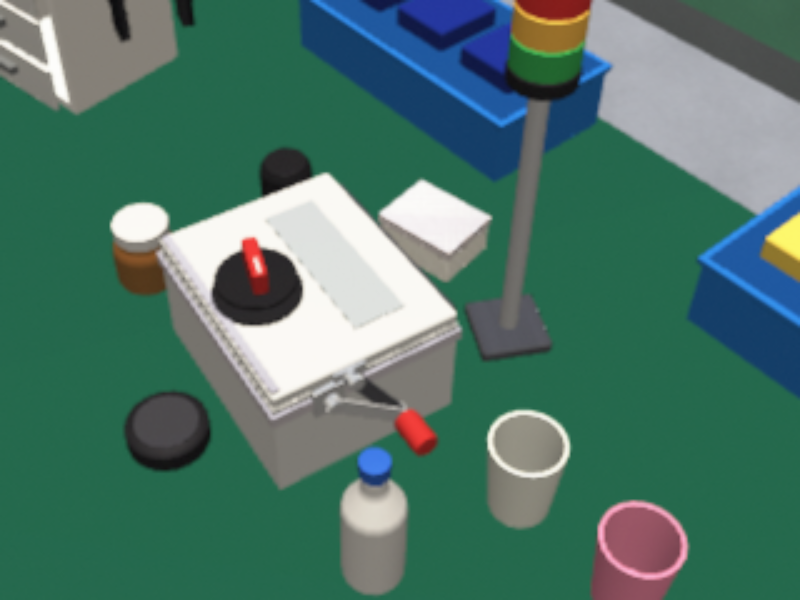

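The crop shows the lid shut. The catch bar (255,265) is turned about 0.28 rad clockwise, the stay is folded on the right, and all the things around the case are untouched. Next I go above the catch.

Run:
```python
from h import *
c=Cmd(); c.to([-45,0,230],ori(0,-np.pi/2+.28)); c.to([-45,0,150],ori(0,-np.pi/2+.28))
```

```text
[0.515 0.048 0.23 ] [-0.2548, 0.0568, 0.1921] [-0.0005, 0.0008, 0.2583]
 [0.515 0.048 0.15 ] [-0.2547, 0.0569, 0.3521] [-0.0005, 0.0008, 0.2583]
```

Call:
{"fn": "step_arm", "kwargs": {
  "moves": [-0.1, 0.02, 0.04, 0, 0, 0.13, -0.18, 0.04, 0.1, 0, 0, 0.26, -0.255, 0.057, 0.17, 0, 0, 0.26, -0.255, 0.057, 0.192, 0, 0, 0.26, -0.255, 0.057, 0.192, 0, 0, 0.26, -0.255, 0.057, 0.192, 0, 0, 0.26]
}}

```text
time: 12.8
ee_pos: [0.5165, 0.0495, 0.2311]
tcp_rot: [-0.0, 0.839, 0.545, 0.001]
ft_force: [-0.0, 1.2, 0.0]
gripper_width: 0.0437
```

Run:
```python
from h import *
st(); c=Cmd(); c.to([-45,0,150],ori(0,-np.pi/2+.28))
```

```text
t 12.8 case [-44.1   1.2 231.1] z [ 0.001  0.001 -1.   ] y [ 0.962 -0.273  0.001] F [-0.   1.2  0. ] q [ 0.59  0.34 -0.95  1.85  0.31  1.1  -0.89] w 0.0437
 [0.515 0.048 0.15 ] [-0.0031, -0.0012, 0.1621] [0.0012, -0.0023, 0.006]
```

Call:
{"fn": "step_arm", "kwargs": {
  "moves": [-0.003, -0.001, 0.06, 0, 0, 0, -0.003, -0.001, 0.12, 0, 0, 0, -0.003, -0.001, 0.15, 0, 0, 0, -0.003, -0.001, 0.16, 0, 0, 0, -0.003, -0.001, 0.16, 0, 0, 0]
}}

```text
time: 13.3
ee_pos: [0.5157, 0.0483, 0.1509]
tcp_rot: [0.0, 0.838, 0.545, 0.001]
ft_force: [-0.1, -0.2, 0.9]
gripper_width: 0.0433
```

Call:
{"fn": "step_arm", "kwargs": {
  "moves": [0, 0, 0, 0, 0, 0, 0, 0, 0, 0, 0, 0, 0, 0, 0, 0, 0, 0, 0, 0, 0, 0, 0, 0, 0, 0, 0, 0, 0, 0, 0, 0, 0, 0, 0, 0],
  "jaw": -1
}}

```text
time: 13.9
ee_pos: [0.5168, 0.0466, 0.1508]
tcp_rot: [0.001, 0.839, 0.545, 0.001]
ft_force: [4.2, -1.9, -0.2]
gripper_width: 0.0134
```

```bash
python3 -c "from h import *; st()"
```

```text
t 13.9 case [-43.5  -1.6 150.8] z [ 0.003  0.    -1.   ] y [ 0.962 -0.273  0.003] F [ 4.2 -1.9 -0.2] q [ 0.53  0.44 -0.89  1.94  0.42  0.95 -0.98] w 0.0134
```

Call:
{"fn": "step_arm", "kwargs": {
  "moves": [0, 0.003, 0.005, 0, 0, 0, 0, 0.003, 0.01, 0, 0, 0, 0, 0.003, 0.015, 0, 0, 0, 0, 0.003, 0.02, 0, 0, 0, 0, 0.003, 0.023, 0, 0, 0, 0, 0.003, 0.023, 0, 0, 0]
}}

```text
time: 14.5
ee_pos: [0.5171, 0.0466, 0.1415]
tcp_rot: [0.001, 0.839, 0.545, -0.0]
ft_force: [-3.8, -4.1, 20.6]
gripper_width: 0.014
```

```bash
python3 -c "from h import *; st()"
```

```text
t 14.5 case [-43.1  -1.5 141.5] z [ 0.001 -0.002 -1.   ] y [ 0.962 -0.273  0.002] F [-3.8 -4.1 20.6] q [ 0.52  0.45 -0.88  1.95  0.43  0.94 -0.99] w 0.014
```

Call:
{"fn": "step_arm", "kwargs": {
  "moves": [0, 0, 0, 0, 0, 0.12, 0, 0, 0, 0, 0, 0.24, 0, 0, 0, 0, 0, 0.36, 0, 0, 0, 0, 0, 0.48, 0, 0, 0, 0, 0, 0.6, 0, 0, 0, 0, 0, 0.72, 0, 0, 0, 0, 0, 0.84, 0, 0, 0, 0, 0, 0.96, 0, 0, 0, 0, 0, 1.0, 0, 0, 0, 0, 0, 1.0]
}}

```text
time: 15.5
ee_pos: [0.5163, 0.0473, 0.1415]
tcp_rot: [0.001, 0.947, 0.32, -0.0]
ft_force: [-5.7, -1.8, 20.9]
gripper_width: 0.0137
```

```bash
python3 -c "from h import *; st(); print(get_obs()['ft_torque'])"
```

```text
t 15.5 case [-44.   -0.9 141.5] z [-0.    -0.002 -1.   ] y [ 0.714 -0.701  0.001] F [-5.7 -1.8 20.9] q [ 0.44  0.41 -0.76  1.96  0.36  0.91 -1.43] w 0.0137
[-0.48212555  1.42471042  0.01416688]
```

Turning freely with the catch held in. Continuing.

Call:
{"fn": "step_arm", "kwargs": {
  "moves": [0, 0, 0, 0, 0, 0.12, 0, 0, 0, 0, 0, 0.24, 0, 0, 0, 0, 0, 0.36, 0, 0, 0, 0, 0, 0.48, 0, 0, 0, 0, 0, 0.6, 0, 0, 0, 0, 0, 0.72, 0, 0, 0, 0, 0, 0.84, 0, 0, 0, 0, 0, 0.96, 0, 0, 0, 0, 0, 1.0, 0, 0, 0, 0, 0, 1.0]
}}

```text
time: 16.5
ee_pos: [0.5159, 0.0483, 0.1415]
tcp_rot: [0.0, 0.997, 0.076, -0.0]
ft_force: [-7.0, -0.4, 21.9]
gripper_width: 0.014
```

Call:
{"fn": "step_arm", "kwargs": {
  "moves": [0, 0, 0, 0, 0, 0.1, 0, 0, 0, 0, 0, 0.2, 0, 0, 0, 0, 0, 0.26, 0, 0, 0, 0, 0, 0.32, 0, 0, 0, 0, 0, 0.36, 0, 0, 0, 0, 0, 0.36]
}}

```text
time: 17.1
ee_pos: [0.5159, 0.0487, 0.1415]
tcp_rot: [-0.0, 1.0, -0.013, -0.0]
ft_force: [-7.7, 0.7, 20.8]
gripper_width: 0.0136
```

```bash
python3 -c "from h import *; st(); o=get_obs(); print(o['ft_torque']); q=R.from_quat(np.roll(o['tcp_rot'],-1)); y=RC.inv().apply(q.as_matrix()[:,1]); print('turn',np.arctan2(-y[1],y[0]))"
```

```text
t 17.1 case [-44.6   0.4 141.5] z [-0.001  0.    -1.   ] y [ 0.115 -0.993 -0.   ] F [-7.7  0.7 20.8] q [ 0.32  0.37 -0.61  1.96  0.27  0.89 -2.03] w 0.0136
[0.20570443 1.61592313 0.07086072]
turn 1.4551259552106963
```

Call:
{"fn": "step_arm", "kwargs": {
  "moves": [0, 0, 0, 0, 0, 0.06, 0, 0, 0, 0, 0, 0.12, 0, 0, 0, 0, 0, 0.12]
}}

```text
time: 17.4
ee_pos: [0.516, 0.0487, 0.1414]
tcp_rot: [0.0, 0.999, -0.042, -0.0]
ft_force: [-6.6, 0.1, 19.7]
gripper_width: 0.014
```

```bash
python3 -c "from h import *; st(); o=get_obs(); print(o['ft_torque']); q=R.from_quat(np.roll(o['tcp_rot'],-1)); y=RC.inv().apply(q.as_matrix()[:,1]); print('turn',np.arctan2(-y[1],y[0]))"
```

```text
t 17.4 case [-44.5   0.4 141.4] z [-0. -0. -1.] y [ 0.058 -0.998  0.   ] F [-6.6  0.1 19.7] q [ 0.31  0.37 -0.6   1.96  0.26  0.89 -2.08] w 0.014
[0.0724572  1.53444456 0.60172051]
turn 1.5126191163660574
```

The torque jumped to 0.6 N m, so the end stop is reached. I relax the turn, let the catch rise, then open and leave.

Call:
{"fn": "step_arm", "kwargs": {
  "moves": [0, 0, 0, 0, 0, -0.08, 0, 0, -0.006, 0, 0, -0.08, 0, 0, -0.012, 0, 0, -0.08, 0, 0, -0.018, 0, 0, -0.08, 0, 0, -0.023, 0, 0, -0.08, 0, 0, -0.023, 0, 0, -0.08]
}}

```text
time: 18.0
ee_pos: [0.5158, 0.0485, 0.1506]
tcp_rot: [-0.001, 1.0, -0.023, -0.0]
ft_force: [-1.1, 3.7, 4.9]
gripper_width: 0.014
```

Call:
{"fn": "step_arm", "kwargs": {
  "moves": [0, 0, 0, 0, 0, 0, 0, 0, 0, 0, 0, 0, 0, 0, 0, 0, 0, 0, 0, 0, 0, 0, 0, 0, 0, 0, 0, 0, 0, 0],
  "jaw": 0
}}

```text
time: 18.5
ee_pos: [0.5164, 0.0463, 0.15]
tcp_rot: [0.0, 1.0, -0.024, -0.0]
ft_force: [-0.9, -0.2, -0.4]
gripper_width: 0.0415
```

Call:
{"fn": "step_arm", "kwargs": {
  "moves": [0, 0, -0.04, 0, 0, 0, 0, 0, -0.12, 0, 0, 0, 0, 0, -0.22, 0, 0, 0, 0, 0, -0.3, 0, 0, 0, -0.1, -0.1, -0.36, 0, 0, 0, -0.1, -0.2, -0.36, 0, 0, 0, -0.1, -0.3, -0.36, 0, 0, 0, -0.1, -0.36, -0.36, 0, 0, 0, -0.1, -0.36, -0.36, 0, 0, 0]
}}

```text
time: 19.4
ee_pos: [0.4726, 0.2367, 0.331]
tcp_rot: [-0.003, 1.0, -0.017, -0.0]
ft_force: [-1.0, 0.9, 1.0]
gripper_width: 0.0435
```

Run:
```python
from h import *
st()
for n in("side","top"):
    c=cam(n); P=pts(c); m=RC.inv().apply(P.reshape(-1,3)-O).reshape(P.shape)*1000; hsv=cv2.cvtColor(c["frame"],cv2.COLOR_BGR2HSV)
    red=(((hsv[...,0]<6)|(hsv[...,0]>174))&(hsv[...,1]>150)&(hsv[...,2]>60)).astype(np.uint8)
    k,l,s,ce=cv2.connectedComponentsWithStats(red)
    for i in range(1,k):
        if s[i,4]>8:
            q=m[l==i]
            if abs(np.median(q[:,1]))<40:
                t=np.array([RC.inv().apply(ray(c,u,v,.1695)-O)[:2]*1000 for v,u in np.argwhere((l==i)&(m[...,2]>163))],np.float32); a=cv2.minAreaRect(t); print(n,"top rect",a,len(t),np.median(q[q[:,2]>160][:,2]))
    k=(abs(m[...,0])<85)&(abs(m[...,1])<105)&(hsv[...,1]<60)&(hsv[...,2]>120)&(abs(m[...,2]-124)<20); print("lid z",np.percentile(m[k][:,2],[10,50,90]).round(1))
    cv2.imwrite(f"pics/{n}5.png",cv2.resize(c["frame"][100:340,180:500],None,fx=2.5,fy=2.5))
```

```text
t 19.4 case [-114.1  180.3  331. ] z [-0.001  0.005 -1.   ] y [ 0.107 -0.994 -0.005] F [-1.   0.9  1. ] q [ 0.12  0.22 -0.78  1.7   0.16  1.29 -2.3 ] w 0.0435
side top rect ((-47.09696960449219, -8.35992431640625), (47.835201263427734, 16.30217933654785), 5.5628156661987305) 98 166.1690201511775
lid z [120.1 122.  124. ]
top top rect ((-33.41078186035156, -0.21911096572875977), (22.596586227416992, 9.000240325927734), 9.50812816619873) 51 170.45580090919208
lid z [122.8 125.  127.6]
```

View pics/side5.png

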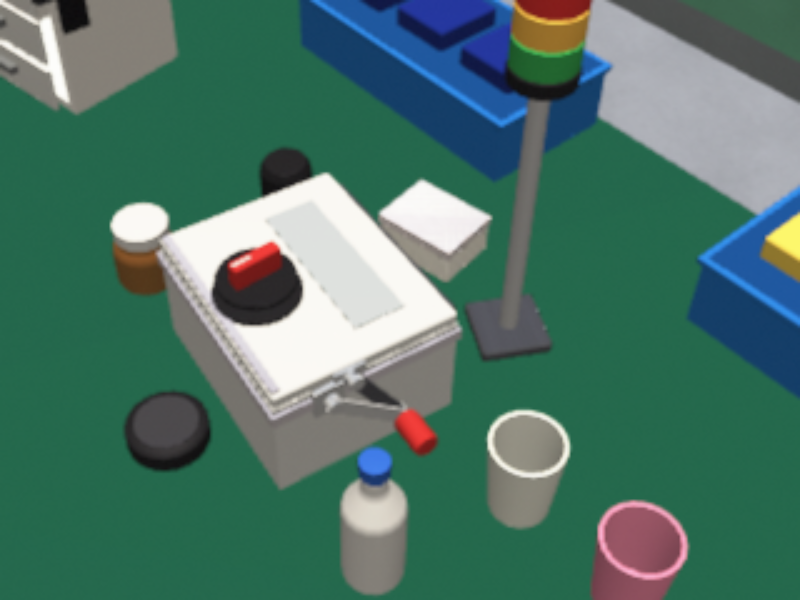

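The crop shows the bar (255,263) lying along the case, within measuring error of the end stop, and sprung out with its top at about 170 mm. The lid is shut and everything else is where it was. Handing in.

```bash
python3 -c "from workcell import close_job; print(close_job())"
```

```text
the job is handed in; nothing more can be done
None
```

The case is shut and locked, and I handed the job in at about 19.5 s of the 67 s allowed.

- **Stay:** I pressed the red pad with the lid still up. It swung about 33 mm, well past the 20 mm that counts as well broken, and the largest force was about 10 N. The lid leaned forward about 0.1 rad as the stay broke.
- **Lid:** I lowered it slowly with shut fingers on its outer face until it rested on the rim. The fingertip read 124.2 mm, matching the 124 mm given for a shut lid, with about 20 N at the end.
- **Catch:** I gripped the bar and pushed it in 9.3 mm until it stopped. I then turned it clockwise from about 0.28 rad until the torque rose to 0.6 N m at the end stop. I eased the turn back slightly, let the catch spring out while still gripped, then opened the fingers and moved away.

**Last checks:**
- The lid is still shut; the cameras read its face at 122 to 125 mm.
- The catch is out again, with its top at about 170 mm.
- The objects around the case look unmoved in the side picture, and the robot is touching nothing. The plate is hidden under the lid and I did not check it after shutting.
- The two views disagree slightly on the final bar angle: about 1.47 rad from the side and about 1.40 rad from the top, where only part of the bar was seen. I relied on the end-stop torque and the tool's own turn of about 1.46 rad.

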